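# Sort wheel-nut cartons by weight

## Robot

A 6-joint arm with a two-finger parallel gripper is mounted at the origin on the work surface. World frame = base frame: x ahead of the robot, y to its left, z up, the work surface at z = 0. Lengths are in m, angles in rad, forces in N, time in s.
With the tool pointing down it reaches from about 0.3 to 0.825 m from the base axis. Payload 5.4 kg.
Tool frame: the origin (TCP) lies at the very end of the fingers, on their centre line; the grasp point (between the pads) lies 19 mm behind it; z points along the fingers, y is the line along which they close (so a half turn about z gives the same grasp; the last joint's range is limited). The gripper opens to 92 mm and grips with 3 to 60 N. Pads are 20 mm wide; open, the fingers measure 128 mm over their backs; the gripper's body (75 mm by 189 mm) begins 69 mm behind the grasp point.
Start: joints at [1.056, 0.158, 1.597, -0, 1.386, -0.21], TCP at [0.173, 0.548, 0.215] pointing down, gripper open.
Joint ranges: [-2.91, 2.91], [-0.94, 2.29], [0.18, 2.7], [-1.29, 4.43], [0.17, 2.64], [-3, 3]. Speed limits (rad/s): [2.57, 2.57, 3.14, 3.14, 3.14, 3.14].

## Interface

Orientations are given as a rotation vector (axis times angle).
In Python, from workcell import bot gives the robot as it stands. Calls block until the motion is done:
- bot.goto(position, orientation): joint-space move of the TCP to a pose.
- bot.line_to(position, rot=None, max_speed=0.15): straight line of the TCP; rot=None keeps the orientation; max_speed is the mean speed in m/s.
- bot.set_joints(angles): joint-space move.
- bot.set_gripper(opening, newtons=None): opening from 0.0 (shut) to 1.0 (fully open); newtons is the grip in N (None keeps the last); returns when the fingers have stopped.
- bot.hold(seconds).
- bot.inverse_kinematics(position, orientation): joint angles nearest the present ones, or None.
- bot.read_camera(name): name is "side" or "top"; returns a dict with "pixels" (480x640x3 uint8, blue, green, red), "fx", "fy", "cx", "cy" (pixels), "R" (3x3) and "t" (3): a world point X has camera coordinates R X + t. Camera axes: x right, y down, z forward; pixel columns grow to the right and rows downward; lengths in m; the calibration is good to about 2 mm. A picture is of the moment at which its call begins. There is no depth.
A pose or a line that the arm cannot do raises bot.MotionError and nothing moves.
- bot.job_done(): hands the job in; it is judged then, once.
Readings, each from a call of its own:
- bot.current_clock(): time.
- bot.current_joints(): joint angles.
- bot.current_joint_vel(): joint speeds.
- bot.current_effort(): joint torques, N m.
- bot.current_ee_pos(): TCP position.
- bot.current_tool_rot(): TCP orientation.
- bot.current_contact_force(): force on the tool from outside, world axes, zero at the start.
- bot.current_ft_torque(): the same for the moment, N m.
- bot.current_opening(): opening from 0.0 (shut) to 1.0 (fully open).
- bot.current_grip_force(): force on a finger pad.
Only numpy, scipy, OpenCV 4.12 (cv2) and the standard library are available. Lean on these libraries where they do the work, as an engineer would, in place of code of your own. Each camera call takes 0.05 s, during which the arm holds its last target. There are 200 camera calls.

## Task

Three cartons of wheel nuts that look exactly alike stand on the counter: one is full, one is part-used and one is empty, and only their weight tells which. Feel which is which, stand the full one in the empty middle bay of the white stock bin and the empty one in the grey crate, and leave the part-used one standing on the counter outside both. Set the cartons down upright without dropping or tipping them, and do not disturb the filters, bottle and wrench nearby.

Things in the scene. Friction and masses are not known exactly. Their poses are not given: they have to be found in the camera images.
- carton_a: A closed plain cardboard carton of wheel nuts with a white band, 58 x 58 mm in plan, 90 mm tall, rigid; origin at the centre of its underside, z up, x and y square to its sides. The three cartons look exactly alike; the full one weighs about 0.56 kg, the part-used one about 0.28 kg and the empty one about 0.07 kg (each may differ by 10 %), and any of them may be any one.
- carton_b: Another closed plain cardboard carton of wheel nuts with a white band, 58 x 58 mm in plan, 90 mm tall, rigid; origin at the centre of its underside, z up, x and y square to its sides. The three cartons look exactly alike; the full one weighs about 0.56 kg, the part-used one about 0.28 kg and the empty one about 0.07 kg (each may differ by 10 %), and any of them may be any one.
- carton_c: Another closed plain cardboard carton of wheel nuts with a white band, 58 x 58 mm in plan, 90 mm tall, rigid; origin at the centre of its underside, z up, x and y square to its sides. The three cartons look exactly alike; the full one weighs about 0.56 kg, the part-used one about 0.28 kg and the empty one about 0.07 kg (each may differ by 10 %), and any of them may be any one.
- stock_bin: Fixed white open-topped bin, 90 mm (its x) by 260 mm (its y) and 38 mm tall, walls and floor 5 mm thick, with two dividers as tall as the walls making three bays in a row along its y, each 80 x 80 mm inside. The outer two bays each hold a round filter; the middle one is empty. Origin at the centre of its underside.
- empty_bay (a point): Centre of the floor of the stock bin's empty middle bay, 5 mm above the counter; axes as the stock bin. The filters stand 85 mm to either side along y; along x only the 38 mm high walls are near.
- crate: Fixed grey open-topped crate for empties, 180 x 180 mm outside and 45 mm tall, walls and floor 5 mm thick, 170 x 170 mm inside. Origin at the centre of its underside.
- filter_1: Round white oil filter, 62 mm across and 72 mm tall, standing in an outer bay of the stock bin; origin at the centre of its underside. Not to be disturbed.
- filter_2: The same kind of filter in the other outer bay; origin at the centre of its underside. Not to be disturbed.
- oil_bottle: Grey bottle with a black cap, 72 mm across and 190 mm tall, standing on the counter to one side; origin at the centre of its underside. Not to be disturbed.
- wrench: Steel wrench about 190 mm long lying on the counter to the other side; origin at about its middle, x along it. Not to be disturbed.

How it is judged:
By the outcome, as a careful person would: the job done as asked, in the order asked, and still so for the second after the job is handed in, with the robot touching nothing.
It also fails if it takes over 72 s, if anything falls off the work surface, if the arm or the gripper's body presses on something with over 40 N, if the wrist force passes 120 N, or if a joint passes its speed limit or range.

## Working session

There is one attempt and no reset: what is moved stays moved. The work goes in short steps, each a Python script; the robot and the scene stay as the last script left them, time stands still between calls to the robot, and variables do not carry over. Pictures are saved under pics/ and viewed, at most 10 in all, crops included, and the job is handed in when it is done.

```bash
ls; mkdir -p pics
python3 - <<'E'
from workcell import bot
import cv2,numpy as np
for n in("top","side"):
    c=bot.read_camera(n); cv2.imwrite(f"pics/{n}0.png",c["pixels"])
    print(n,c["fx"],c["fy"],c["cx"],c["cy"],np.round(c["R"],3).tolist(),np.round(c["t"],3), -c["R"].T@c["t"])
print(bot.current_clock(),bot.current_tool_rot(),bot.current_contact_force())
E
```

```text
pics
top 433.9700120093597 433.9700120093597 316.15702436630517 236.63437970840405 [[0.008, -1.0, -0.001], [-0.99, -0.008, -0.144], [0.144, 0.003, -0.99]] [-0.002  0.533  1.126] [ 3.65082102e-01 -2.10084377e-04  1.19155429e+00]
side 573.1228250097106 573.1228250097106 316.79708970651257 235.20886626019046 [[0.653, -0.757, -0.014], [-0.512, -0.428, -0.744], [0.558, 0.493, -0.668]] [-0.37   0.299  0.916] [-0.11643742 -0.60406321  0.82939105]
0.1 [-4.76799721e-01 -3.10459230e+00  2.50769376e-03] [-0.30590163 -0.20064496  0.04133157]
```

View pics/top0.png

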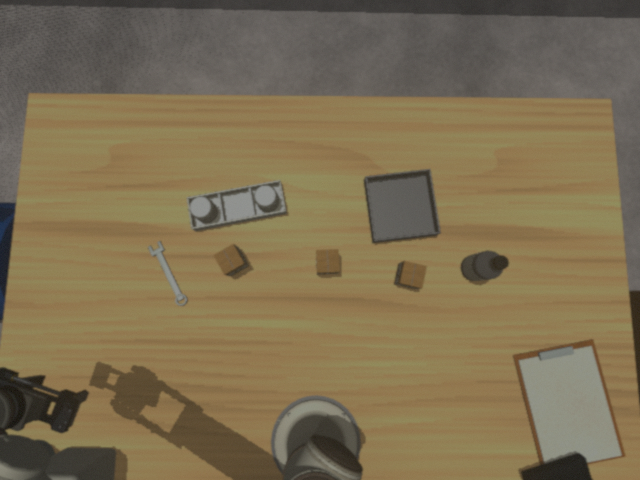

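View pics/side0.png

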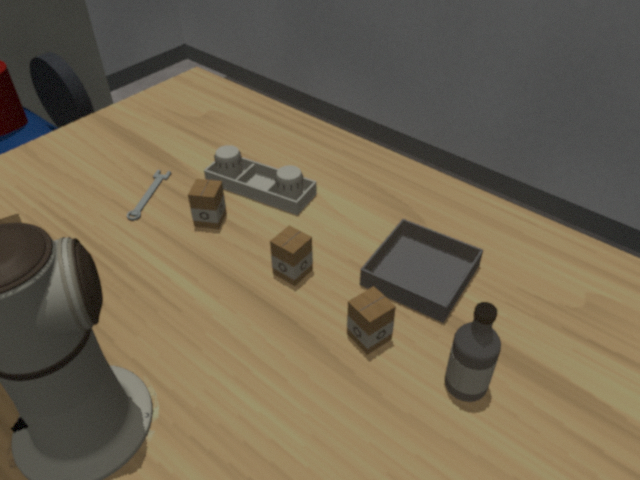

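The top view shows cartons at about (232,260), (328,262) and (411,275), the bin's middle bay at (238,205), the crate at (401,206), the bottle at (484,265) and the wrench at (168,272). The side view shows the same cartons with top faces at about (207,188), (292,241) and (371,305). Next I'll check enlarged crops and the colours.

Run:
```python
import cv2,numpy as np
t=cv2.imread("pics/top0.png"); s=cv2.imread("pics/side0.png")
a=cv2.resize(t[165:295,180:445],None,fx=3,fy=3,interpolation=cv2.INTER_NEAREST)[:, :795]
b=np.hstack([cv2.resize(s[y:y+65,x:x+88],None,fx=3,fy=3,interpolation=cv2.INTER_NEAREST) for x,y in((165,170),(248,222),(327,285))])
o=np.zeros((390+195,800,3),np.uint8); o[:390,:a.shape[1]]=a; o[390:,:792]=b; cv2.imwrite("pics/crop1.png",o)
h=cv2.cvtColor(t,cv2.COLOR_BGR2HSV);hs=cv2.cvtColor(s,cv2.COLOR_BGR2HSV)
for p in((230,258),(328,260),(412,273),(280,260),(370,270),(240,207),(192,215),(400,200),(367,200),(235,273)):print("t",p,t[p[1],p[0]],h[p[1],p[0]])
for p in((207,188),(292,240),(371,303),(280,262),(250,260),(262,183),(420,260)):print("s",p,s[p[1],p[0]],hs[p[1],p[0]])
```

```text
t (230, 258) [ 59  95 120] [ 18 130 120]
t (328, 260) [ 70  99 118] [ 18 104 118]
t (412, 273) [ 60  94 116] [ 18 123 116]
t (280, 260) [ 86 126 147] [ 20 106 147]
t (370, 270) [ 82 124 145] [ 20 111 145]
t (240, 207) [145 147 145] [ 60   3 147]
t (192, 215) [72 81 84] [23 36 84]
t (400, 200) [91 94 95] [23 11 95]
t (367, 200) [51 62 65] [24 55 65]
t (235, 273) [46 64 72] [21 92 72]
s (207, 188) [ 63  96 120] [ 17 121 120]
s (292, 240) [ 66  99 123] [ 17 118 123]
s (371, 303) [ 73  94 112] [ 16  89 112]
s (280, 262) [55 65 70] [20 55 70]
s (250, 260) [ 97 136 155] [ 20  95 155]
s (262, 183) [134 144 146] [ 25  21 146]
s (420, 260) [87 90 91] [23 11 91]
```

View pics/crop1.png

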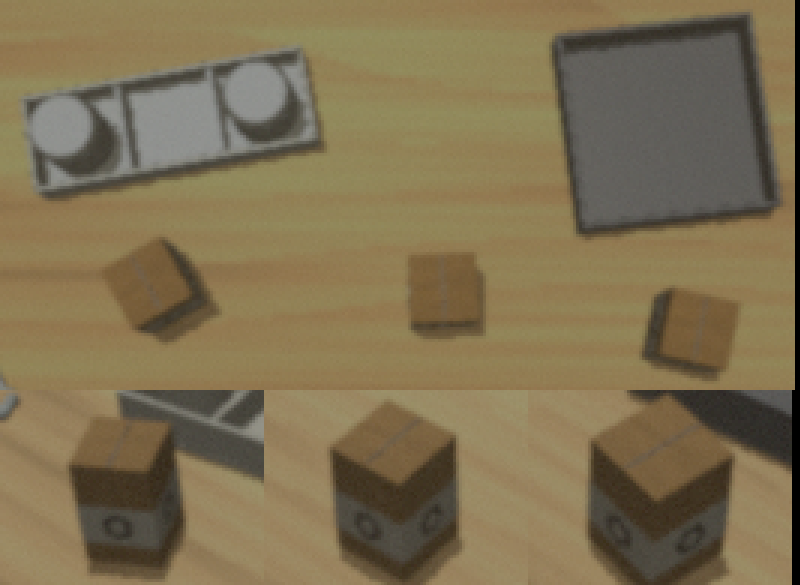

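The crops show lit carton top faces that stand out from the darker sides, a bright bin rim and floor, and a dark crate rim. I'll segment the top faces and rims, fit quads in both views and triangulate.

```bash
cat > vis.py <<'E'
import cv2,numpy as np
from scipy.spatial.transform import Rotation as Ro
def ray(c,p):
    p=np.atleast_2d(p).astype(float)
    d=np.c_[(p[:,0]-c["cx"])/c["fx"],(p[:,1]-c["cy"])/c["fy"],np.ones(len(p))]@c["R"]
    return -c["R"].T@c["t"],d
def plane(c,p,z):
    o,d=ray(c,p); return o+d*((z-o[2])/d[:,2])[:,None]
def proj(c,X):
    X=np.atleast_2d(X)@c["R"].T+c["t"]; return np.c_[c["fx"]*X[:,0]/X[:,2]+c["cx"],c["fy"]*X[:,1]/X[:,2]+c["cy"]]
def tri(c1,p1,c2,p2):
    P=[np.c_[c["R"],c["t"]] for c in(c1,c2)]; P=[np.array([[c["fx"],0,c["cx"]],[0,c["fy"],c["cy"]],[0,0,1]])@q for c,q in zip((c1,c2),P)]
    h=cv2.triangulatePoints(*P,np.float64(p1).T,np.float64(p2).T); return (h[:3]/h[3]).T
def mask(img,lo,hi,k=3):
    h=cv2.cvtColor(cv2.GaussianBlur(img,(3,3),0),cv2.COLOR_BGR2HSV)
    return cv2.morphologyEx(cv2.inRange(h,lo,hi),cv2.MORPH_OPEN,np.ones((k,k)))
def blob(m,box,join=False):
    x0,y0,x1,y1=box; z=np.zeros_like(m); z[y0:y1,x0:x1]=m[y0:y1,x0:x1]
    cs=cv2.findContours(z,cv2.RETR_EXTERNAL,cv2.CHAIN_APPROX_NONE)[0]
    return cv2.convexHull(np.vstack([c for c in cs if len(c)>8]) if join else max(cs,key=cv2.contourArea))
def quad(h): return cv2.approxPolyN(h,4,ensure_convex=True).reshape(-1,2).astype(float)
def rect(c,h,z):  # centre, sizes, angle (deg, mod 90) of hull on plane z
    q=plane(c,h.reshape(-1,2),z)[:,:2]; r=cv2.minAreaRect((q*1000).astype(np.float32))
    return np.array(r[0])/1000,np.array(r[1]),r[2]
E
cat > find.py <<'E'
from vis import *; from workcell import bot
T,S=bot.read_camera("top"),bot.read_camera("side")
t,s=T["pixels"],S["pixels"]
vt,vs=t.copy(),s.copy()
B=(0,75,88),(24,255,133)
mt,ms=mask(t,*B,5),mask(s,*B,5)
W=(0,0,110),(180,60,255); G=(0,0,20),(180,75,112)
items=[("c1",mt,(212,242,252,276),ms,(185,172,232,200),.09,0),("c2",mt,(312,246,346,278),ms,(268,224,318,258),.09,0),
("c3",mt,(394,258,430,292),ms,(344,284,398,326),.09,0),
("bin",mask(t,*W,2),(182,175,292,235),mask(s,*W,2),(200,140,325,217),.038,1),("crate",mask(t,*G,2),(358,165,445,248),mask(s,*G,2),(356,215,490,322),.045,1)]
for n,m,b,m2,b2,z,j in items:
    h,g=blob(m,b,j),blob(m2,b2,j)
    for v,hh in((vt,h),(vs,g)):cv2.polylines(v,[hh],1,(0,0,255) if n[0]=='c' else (255,0,0),1)
    c,sz,a=rect(T,h,z); print(n,"top",c.round(4),sz.round(0),round(a,1))
    c2,sz,a=rect(S,g,z); print("   side",c2.round(4),sz.round(0),round(a,1))
    q,r=quad(h),quad(g)
    # match corners by nearest projected position at nominal height
    e=proj(S,plane(T,q,z)); i=[np.linalg.norm(r-k,axis=1).argmin() for k in e]
    print("   tri z",tri(T,q,S,r[i])[:,2].round(3),i)
cv2.imwrite("pics/ov.png",np.hstack([cv2.resize(vt[165:295,180:445],None,fx=1.5,fy=1.5),]) )
o=np.zeros((600,800,3),np.uint8);o[:300,:680]=cv2.resize(vt[150:300,140:480],None,fx=2,fy=2,interpolation=0);o[300:,:500]=cv2.resize(vs[135:360,165:540],(500,300),interpolation=0)
cv2.imwrite("pics/ov.png",o)
E
python3 find.py
```

```text
c1 top [0.4674 0.2251] [60. 60.] 28.5
   side [0.4647 0.2265] [61. 57.] 30.8
   tri z [0.087 0.086 0.093 0.088] [np.int64(1), np.int64(2), np.int64(3), np.int64(0)]
c2 top [ 0.4596 -0.0294] [69. 64.] 0.5
   side [ 0.4609 -0.0265] [58. 57.] 2.6
   tri z [0.101 0.086 0.087 0.094] [np.int64(1), np.int64(2), np.int64(3), np.int64(0)]
c3 top [ 0.432  -0.2431] [60. 60.] 77.5
   side [ 0.4298 -0.2428] [61. 62.] 81.9
   tri z [0.092 0.089 0.088 0.092] [np.int64(0), np.int64(1), np.int64(2), np.int64(3)]
bin top [0.6194 0.2189] [ 89. 261.] 11.5
   side [0.6272 0.2324] [118. 285.] 10.8
   tri z [0.035 0.072 0.054 0.036] [np.int64(1), np.int64(2), np.int64(3), np.int64(0)]
crate top [ 0.6177 -0.2292] [183. 183.] 7.4
   side [ 0.6039 -0.2626] [213. 235.] 7.5
   tri z [-0.049  0.017  0.04   0.046] [np.int64(3), np.int64(0), np.int64(1), np.int64(2)]
```

View pics/ov.png

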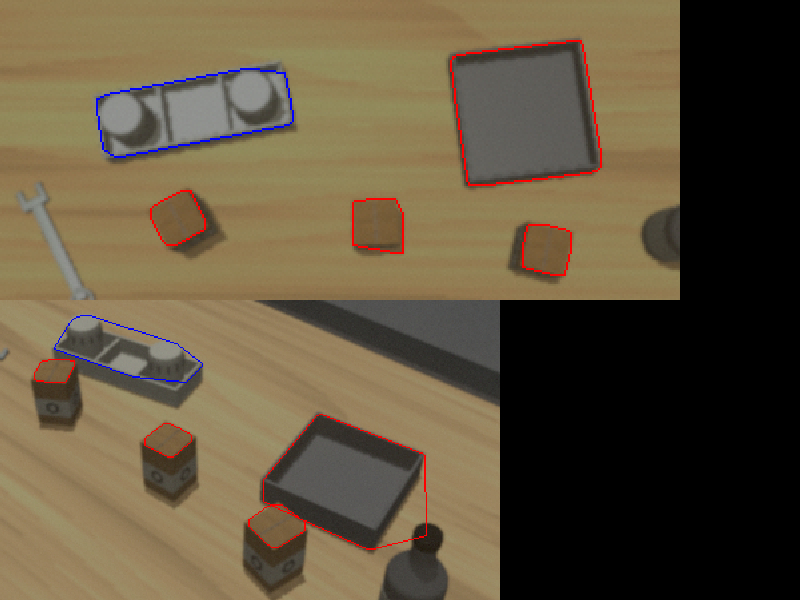

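The overlay shows good outlines on the carton tops, which triangulate to 0.086–0.094 m. Only c2's top-view outline takes in some shadow. The bin and crate outlines need cleaner rim corners, so I'll zoom in on them.

Run:
```python
import cv2,numpy as np
t=cv2.imread("pics/top0.png"); s=cv2.imread("pics/side0.png")
o=np.zeros((600,800,3),np.uint8)
f=lambda i,x,y,w,h,k:cv2.convertScaleAbs(cv2.resize(i[y:y+h,x:x+w],None,fx=k,fy=k,interpolation=cv2.INTER_CUBIC),alpha=1.5)
o[:300,:440]=f(t,183,175,110,75,4); o[300:,:480]=f(s,200,140,120,75,4)
o[:270,480:750]=f(t,357,163,90,90,3); o[300:600,480:800]=cv2.resize(f(s,355,215,128,120,2.5),(320,300))
cv2.imwrite("pics/crop2.png",o)
```

```text
(no output)
```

View pics/crop2.png

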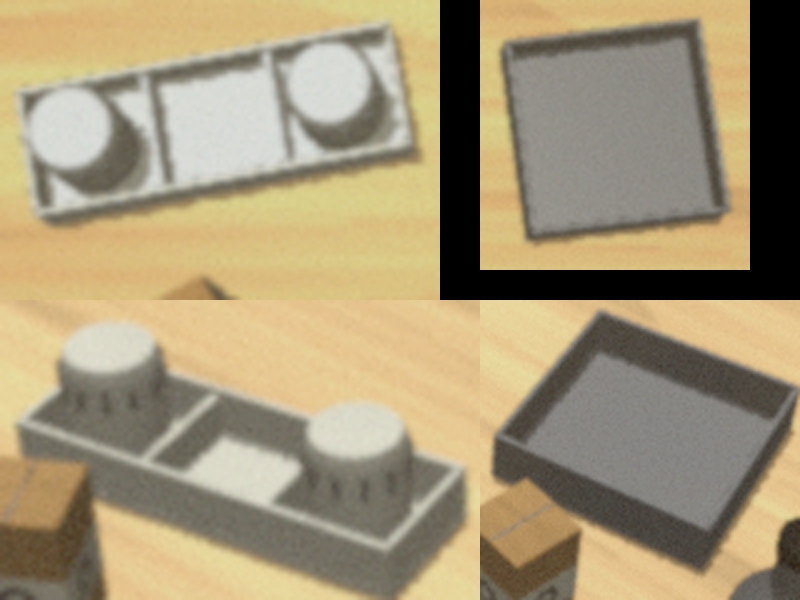

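The zoomed crops show the rim corners clearly: the bin's four in the top view and three in the side view, and the crate's four and three. I'll triangulate those.

Run:
```python
from vis import *; from workcell import bot
T,S=bot.read_camera("top"),bot.read_camera("side")
f=lambda P,k,x,y:(np.array(P,float)+.5)/k-.5+[x,y]
bt=f([(18,91),(389,24),(413,150),(38,213)],4,183,175); bs=f([(464,166),(387,248),(18,124)],4,200,140)
ct=f([(23,43),(218,21),(248,209),(48,236)],3,357,163); cs=f([(120,12),(316,91),(17,137)],2.5,355,215)
for n,p,q,i,z in(("bin",bt,bs,[1,2,3],.038),("crate",ct,cs,[0,1,3],.045)):
    print(n,"tri",tri(T,p[i],S,q).round(4).tolist())
    X=plane(T,p,z)[:,:2]; Y=plane(S,q,z)[:,:2]
    print(" top",X.round(4).tolist(),"c",X.mean(0).round(4)," side",Y.round(4).tolist(), "c",((Y[0]+Y[2])/2 if n=="bin" else (Y[1]+Y[2])/2).round(4))
    for Z in(X,):
        e=np.roll(Z,-1,0)-Z; print(" len",np.linalg.norm(e,axis=1).round(3),"ang",np.degrees(np.arctan2(e[:,1],e[:,0])).round(1))
    e=np.diff(Y,axis=0);print(" side len",np.linalg.norm(e,axis=1).round(3),"ang",np.degrees(np.arctan2(e[:,1],e[:,0])).round(1))
```

```text
bin tri [[0.6863, 0.1045, 0.0376], [0.5987, 0.0856, 0.0402], [0.5527, 0.3404, 0.0334]]
 top [[0.6385, 0.355], [0.6875, 0.1034], [0.5997, 0.0853], [0.5545, 0.3372]] c [0.62   0.2202]  side [[0.6851, 0.1047], [0.6003, 0.0878], [0.5474, 0.336]] c [0.6162 0.2203]
 len [0.256 0.09  0.256 0.086] ang [ -79.  -168.4  100.2   11.9]
 side len [0.086 0.254] ang [-168.7  102. ]
crate tri [[0.6992, -0.1278, 0.0388], [0.719, -0.3038, 0.0398], [0.5235, -0.1505, 0.0385]]
 top [[0.6975, -0.1272], [0.7195, -0.3048], [0.5465, -0.3264], [0.5208, -0.148]] c [ 0.6211 -0.2266]  side [[0.6928, -0.1314], [0.7117, -0.3049], [0.5194, -0.155]] c [ 0.6156 -0.23  ]
 len [0.179 0.174 0.18  0.178] ang [ -82.9 -172.9   98.2    6.7]
 side len [0.175 0.244] ang [-83.8 142.1]
```

Measured results:
- **Bin:** centre about (0.619, 0.220), yaw about 11.3°, rim about 0.037 m.
- **Crate:** centre about (0.618, -0.228), yaw about 7.3°, rim about 0.039 m.
- **Cartons:** they agree across both views.

I'll grip along each carton's axis nearest world x, keeping the fingers over the bin's x walls and clear of the filters.

```bash
cat > arm.py <<'E'
import numpy as np
from workcell import bot
from scipy.spatial.transform import Rotation as Ro
C={"c1":(.466,.226,29.5),"c2":(.461,-.027,1.5),"c3":(.431,-.243,-10.5)}
BIN=(.6185,.220,11.3); CRATE=(.618,-.228,7.3)
ZG,ZH=.047,.17
def rv(deg,flip=1):
    a=np.radians(deg); y=flip*np.array([np.cos(a),np.sin(a),0]); z=np.array([0,0,-1.])
    return Ro.from_matrix(np.c_[np.cross(y,z),y,z]).as_rotvec()
FLIP=-1
def fz(n=15):
    f=[]
    for _ in range(n): f.append(bot.current_contact_force()[2]); bot.hold(.02)
    return np.mean(f)
def pick(p):
    x,y,a=p; bot.goto([x,y,.13],rv(a,FLIP)); bot.line_to([x,y,ZG],max_speed=.12)
    bot.hold(.15); f0=fz(); bot.set_gripper(0.0,30); g=bot.current_grip_force(); o=bot.current_opening()
    bot.line_to([x,y,ZG+.03],max_speed=.08); bot.hold(.2); f1=fz()
    print("t%.1f grip %.1f width %.4f weight %.2f N"%(bot.current_clock(),g,o*.092,f0-f1),flush=True)
    return f0-f1
def lower(x,y,z0,limit):  # creep down until contact is felt
    bot.line_to([x,y,z0],max_speed=.1); bot.hold(.2); f=fz(8); z=z0
    while z>limit:
        z-=.0007; bot.line_to([x,y,z],max_speed=.02); d=fz(3)-f
        if d>1.2: break
    print("set down at dz %.4f, df %.2f"%(bot.current_ee_pos()[2]-ZG,d),flush=True)
def release(x,y,op=1.0):
    bot.set_gripper(op); bot.line_to([x,y,.15],max_speed=.15)
def back(p):
    x,y,_=p; lower(x,y,ZG+.0015,ZG-.001); release(x,y)
def place(p,fr,floor=.005):
    bot.line_to([fr[0],fr[1],ZH],max_speed=.15); x,y,a=p
    bot.line_to([x,y,ZH],rv(a,FLIP),max_speed=.15); lower(x,y,ZG+floor+.003,ZG+floor-.002); release(x,y)
E
python3 - <<'E'
from arm import *
print(bot.current_clock())
for f in(1,-1):
  for p in(*C.values(),BIN,CRATE):
    for z in(ZG,ZH):
      q=bot.inverse_kinematics([p[0],p[1],z],rv(p[2],f)); print(f,z,None if q is None else np.round(q,2))
E
```

```text
0.3
1 0.047 [ 0.22  0.21  1.89 -0.    1.04 -0.3 ]
1 0.17 [ 0.22  0.05  1.81 -0.    1.29 -0.3 ]
1 0.047 [-0.32  0.08  2.05 -0.    1.02 -0.35]
1 0.17 [-0.32 -0.1   1.95 -0.    1.29 -0.35]
1 0.047 [-0.76  0.16  1.96 -0.    1.03 -0.57]
1 0.17 [-0.76 -0.01  1.87 -0.    1.29 -0.57]
1 0.047 [ 0.16  0.53  1.48  0.    1.14 -0.04]
1 0.17 [ 0.16  0.4   1.4   0.    1.35 -0.04]
1 0.047 [-0.54  0.53  1.47 -0.    1.14 -0.66]
1 0.17 [-0.54  0.4   1.39 -0.    1.35 -0.66]
-1 0.047 [ 0.22  0.21  1.89 -0.    1.04  2.84]
-1 0.17 [ 0.22  0.05  1.81 -0.    1.29  2.84]
-1 0.047 [-0.32  0.08  2.05 -0.    1.02  2.79]
-1 0.17 [-0.32 -0.1   1.95 -0.    1.29  2.79]
-1 0.047 [-0.76  0.16  1.96 -0.    1.03  2.57]
-1 0.17 [-0.76 -0.01  1.87 -0.    1.29  2.57]
-1 0.047 None
-1 0.17 None
-1 0.047 [-0.54  0.53  1.47 -0.    1.14  2.48]
-1 0.17 [-0.54  0.4   1.39 -0.    1.35  2.48]
```

```bash
sed -i 's/^FLIP=-1/FLIP=1/' arm.py
python3 - <<'E'
from arm import *
p=C["c1"]; w=pick(p)
if 4.2<w<7: place(BIN,p); print("full->bin")
else: back(p); print("back")
print(bot.current_clock())
E
```

```text
t4.8 grip 30.0 width 0.0584 weight 5.23 N
set down at dz 0.0050, df 4.24
full->bin
11.275
```

The first carton weighs 5.2 N, so it is the full one, and it is seated on the bin floor (dz 5 mm). Next is c2.

Run:
```python
from arm import *
for k in("c2","c3"):
    p=C[k]; w=pick(p)
    if w<1.5: place(CRATE,p); print(k,"empty->crate")
    elif 2<w<3.8: back(p); print(k,"part-used, back")
    else: print("unclear"); break
print(bot.current_clock())
from vis import *
o=np.zeros((600,800,3),np.uint8)
bot.goto([.30,.0,.3],rv(0,FLIP)); 
T,S=bot.read_camera("top"),bot.read_camera("side")
o[:300,:760]=cv2.resize(T["pixels"][150:300,140:520],None,fx=2,fy=2); o[300:,:480]=cv2.resize(S["pixels"][130:380,140:540],(480,300))
cv2.imwrite("pics/end.png",o); print(bot.current_clock())
```

```text
t15.2 grip 30.0 width 0.0582 weight 2.75 N
set down at dz -0.0002, df 5.07
c2 part-used, back
t22.1 grip 29.7 width 0.0586 weight 0.66 N
set down at dz 0.0050, df 4.05
c3 empty->crate
28.85
30.5
```

View pics/end.png

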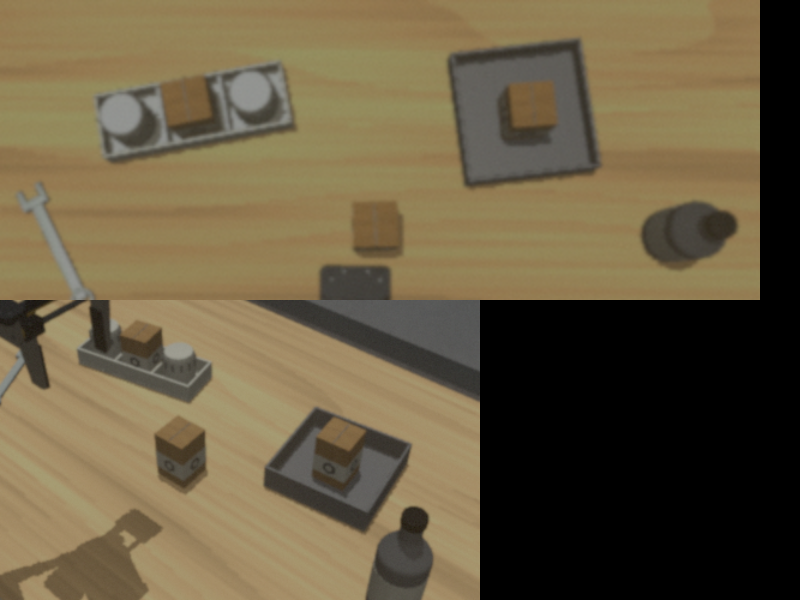

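The final picture shows the full carton upright in the middle bay (top view about (233,200)), the empty one in the crate (about (405,202)), and the part-used one on the counter (about (328,262)). The filters, bottle and wrench have not moved, and the robot is clear of everything.

```bash
python3 -c "
from workcell import bot
print(bot.job_done())"
```

```text
the job is handed in; nothing more can be done
None
```

The job is handed in at about 30 s of the 72 s allowed: the full carton (5.2 N) stands in the middle bay, the empty one (0.7 N) in the crate, and the part-used one (2.75 N) back on the counter, with the filters, bottle and wrench undisturbed.

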